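# Set a rail stop one setup block away from another

### The job

The next cut must come out shorter by the thickness of the brass setup block, so set the red-knobbed sliding stop on the rail exactly one block away from the grey-knobbed stop that is already clamped: pluck the brass block out of its pocket in the sloping rack, stand it upright on the base board with its 16 mm thickness between the stops and one flat face against the clamped stop, then slide the red stop up until the block is lightly pinched between the two. Feel for both contacts and do not force them; leave the block and the stop there, pinched, and leave the other blocks in their pockets and the tape measure alone.

Things in the scene. Friction and masses are not known exactly. Their poses are not given: they have to be found in the camera images.
- rack: Brown wooden rack, 150 mm wide (y), fixed. Its top slopes 30 degrees, low in front (-x), so the pockets' axes lean 30 degrees from vertical towards its front. Four like pockets in a level row along y at -45, -15, 15, 45 mm, each 26 mm up the slope, 18 mm along y, 20 mm deep; slope 130 mm long, the row at its middle. Origin on the bench under the middle; z up.
- pocket_row (a point): Middle of the row of pockets, on the sloping face, 69 mm above the bench; axes as the rack's (z up).
- block_brass: Brass setup block (the yellow metal one), 24 mm (x) by 16 mm (y, the thickness it gauges) by 52 mm high (z), 120 to 200 g. Origin: centre of its lower end. It starts in any one of the pockets, 20 mm deep and 32 mm proud, its z along the pocket's axis and its x up the slope.
- block_alu: Setup block of pale aluminium, 24 x 13 x 52 mm, in another pocket; stays there. Origin: centre of its lower end.
- block_black: Black plastic setup block, 24 x 16 x 52 mm, in another pocket; stays there. Origin: centre of its lower end.
- block_blue: Blue plastic setup block, 24 x 14 x 52 mm, in another pocket; stays there. Origin: centre of its lower end.
- rail: Fixed plywood board, 125 (x) by 320 (y) by 12 mm, with an aluminium rail (26 mm wide, top 30 mm over the bench) along y at x = +40 mm. Two stops ride on it; each has a 12 mm thick bar, top 18 mm over the board, reaching out over the board to x = -30 mm, its flat face towards the other stop. The block stands between the bars, best at x = -16 mm. Origin: centre of the board's underside; z up.
- fence: The set stop with the grey knob, clamped near the rail's +y end; it stays. This frame coincides with the board's and does NOT tell where the stop is: its face looks to -y and lies somewhere from y = +25 to +85 mm in the board's frame. Find it by eye or touch. Its knob (23 mm across, top 76 mm over the bench) stands over the rail 22 mm beyond the face.
- slide_stop (a joint): Travel (m) of the sliding stop with the red knob: its face looks to +y and lies at y = -75 mm + this value in the board's frame. Grows towards the set stop (0 to 0.165), starts at 0 to 0.03, takes about 2.5 N to move and stays where it is left.
- stop_face (a point): Point on the sliding stop's working face (x = -16 mm of the board, 8 mm above the board); axes as the board's.
- stop_knob (a point): Middle of the red knob of the sliding stop (23 mm across, 24 mm tall, from 52 to 76 mm above the bench), over the rail and 22 mm behind the working face.
- tape_measure: Yellow and black tape measure, 67 x 74 x 35 mm, a bystander. Origin: centre of its underside.
There are look-alikes about, which are no part of the job. Several things have the shape of the rack; the one meant has the colours described above.

How it is judged:
By the outcome, as a careful person would: the job done as asked, in the order asked, and still so for the second after the job is handed in, with the robot touching nothing.
It also fails if it takes over 64 s, if anything falls off the work surface, if the arm or the gripper's body presses on something with over 40 N, if the wrist force passes 120 N, or if a joint passes its speed limit or range.

### The arm

A 7-joint arm with a two-finger parallel gripper is mounted at the origin on the work surface; the furniture and walls round the work are solid. World frame = base frame: x ahead of the robot, y to its left, z up, the work surface at z = 0. Lengths are in m, angles in rad, forces in N, time in s.
With the tool pointing down it reaches from about 0.425 to 0.825 m from the base axis. Payload 3.6 kg.
Tool frame: the origin (TCP) lies at the very end of the fingers, on their centre line; the grasp point (between the pads) lies 19 mm behind it (arm.grip_depth is the distance from the TCP to the grasp point, in m); z points along the fingers, y is the line along which they close (so a half turn about z gives the same grasp; the last joint's range is limited). The gripper opens to 93 mm and grips with 3 to 60 N. Pads are 15 mm wide; open, the fingers measure 128 mm over their backs; the gripper's body (75 mm by 188 mm) begins 65 mm behind the grasp point.
Start: joints at [1.28, 0.615, -0.013, 1.423, 0.008, 1.103, -0.04], TCP at [0.17, -0.627, 0.219] pointing down, gripper open.
Joint ranges: [-3.12, 3.12], [-0.3, 2.06], [-1.34, 1.32], [0.26, 2.42], [-1.36, 4.5], [0.01, 1.98], [-2.84, 2.84]. Speed limits (rad/s): [2.79, 2.79, 3.14, 3.14, 3.14, 3.14, 3.14].

### API

Orientations are given as a rotation vector (axis times angle).
In Python, from workcell import arm gives the robot as it stands.
- The arm moves only by the tool arm_command, never from a script. Its argument "series" is a list of rows, each an object of numbers: "x", "y", "z": the shift along the tool's x, y, z in m; "ax", "ay", "az": the turn, a rotation vector about the tool's x, y, z in rad; "grip": the finger opening in m, from 0 to 0.093. In form: [{"x": .., "y": .., "z": .., "ax": .., "ay": .., "az": .., "grip": ..}, ...]. A call has 1 to 20 rows; each row is the pose to reach, as a shift and turn from the pose commanded when the call began, along the tool's axes at that moment; what a row does not reach only later rows make up. A row lasts 1/8 s, in which the tool goes at most 62.5 mm and 10.7 degrees, less where a joint would pass 70% of its speed; a pose out of reach is approached as far as the arm can. A call with a gripper value outside its range is refused whole. The fingers move at their own pace and stop on an object; the grip force is fixed at half the most. Time passes only in rows, so rows that repeat a pose let the fingers close. It gives the time, the measured TCP pose, the force, the opening and the grip force at its end, in the units of the state.
- arm.read_state(): the state, without advancing time (a new reading comes with each control period).
- arm.camera(name): name is "scene" or "top" or "wrist"; returns the picture (384x512x3 uint8, red, green, blue); there is no depth.
- arm.camera_info(name): a dict with "fov_y" (degrees; the focal length in pixels is half the picture's height over the tangent of half this angle, whatever the lens; pixels are square), "cx", "cy" (the principal point, pixels), "view" (4x4, takes a point from world to camera coordinates). Camera axes: x right, y down, z forward; pixel columns grow to the right and rows downward; lengths in m; the calibration is good to about 2 mm. A picture is of the moment at which its call begins: read the wrist's pose just before it. camera_info takes no time and is no camera call; for the wrist camera it gives the pose at the moment of the call.
- arm.sign_off(): hands the job in; it is judged then, once.
The state is a dict: "clock": time; "joint_positions": joint angles; "joint_vel": joint speeds; "joint_torque": joint torques, N m; "eef_pos": TCP position; "tool_rot": TCP orientation; "ft_force": force on the tool from outside, world axes, zero at the start; "wrist_torque": the same for the moment, N m; "width": opening from 0.0 (shut) to 1.0 (fully open); "grip_force": force on a finger pad.
Only numpy, scipy, OpenCV 4.12 (cv2) and the standard library are available. Lean on these libraries where they do the work, as an engineer would, in place of code of your own. Each camera call takes 0.05 s, during which the arm holds its last target. There are 200 camera calls.

## Working session

There is one attempt and no reset: what is moved stays moved. The work goes in short steps, Python scripts to look and compute and a tool call to move; the robot and the scene stay as the last step left them, time stands still between calls to the robot, and variables do not carry over. Pictures are saved under pics/ and viewed, at most 10 in all, crops included, and the job is handed in when it is done.

Besides the shell and the picture viewer there is one more tool, called after ">>>" as name(argument=value, ...) on one line, values as JSON. arm_command: Moves the arm, as the interface text tells. Its arguments: {"type":"object","properties":{"series":{"type":"array","items":{"type":"object","properties":{"x":{"type":"number"},"y":{"type":"number"},"z":{"type":"number"},"ax":{"type":"number"},"ay":{"type":"number"},"az":{"type":"number"},"grip":{"type":"number"}}}}},"required":["series"]}

```bash
mkdir -p pics; ls
python3 - <<'E'
from workcell import arm
import cv2,numpy as np
for n in("scene","top"):
    im=arm.camera(n); cv2.imwrite(f"pics/{n}0.png",im[:,:,::-1])
    i=arm.camera_info(n); print(n,i["fov_y"],i["cx"],i["cy"],np.round(i["view"],3).tolist(),i.keys())
s=arm.read_state();print(s)
E
```

```text
pics
scene 56.70828015566026 247.48497320679104 189.78551633867286 [[-0.494, -0.869, 0.018, 0.407], [-0.417, 0.219, -0.882, 0.186], [0.763, -0.443, -0.471, 1.254], [0.0, 0.0, 0.0, 1.0]] dict_keys(['fov_y', 'cx', 'cy', 'view'])
top 55.925499421859975 257.36272310468127 193.32463623518694 [[0.003, -1.0, -0.008, 0.232], [-0.993, -0.002, -0.116, 0.448], [0.116, 0.008, -0.993, 1.247], [0.0, 0.0, 0.0, 1.0]] dict_keys(['fov_y', 'cx', 'cy', 'view'])
{'clock': 0.1, 'joint_positions': array([ 1.28051919,  0.61583019, -0.01260524,  1.42473469,  0.00814949,
        1.10340013, -0.04037825]), 'joint_vel': array([-6.10981836e-05, -1.37771568e-03,  1.52682224e-03, -5.28709600e-03,
        3.72302865e-04, -1.90537851e-03, -1.19252111e-03]), 'joint_torque': array([ 1.46923718e-03, -4.60043800e+01,  2.10252302e-01, -1.66245210e+01,
       -6.10978785e-02,  1.69217755e-02,  1.24601547e-04]), 'eef_pos': array([ 0.16927935, -0.62683181,  0.21759338]), 'tool_rot': array([-3.11201848e+00, -4.12995019e-01,  6.02733252e-04]), 'ft_force': array([-0.10135602, -0.51391724,  0.95990477]), 'wrist_torque': array([-0.01530196,  0.02334446, -0.00742395]), 'grip_force': 0.0, 'width': 1.0020896885910284}
```

View pics/scene0.png

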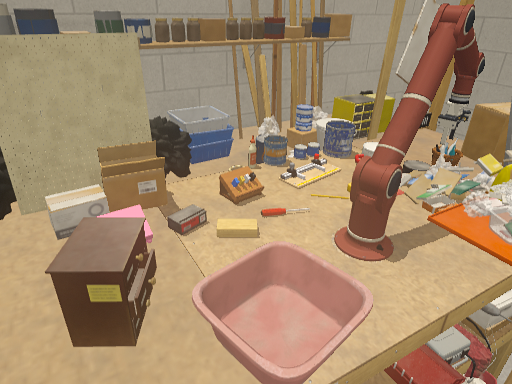

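View pics/top0.png

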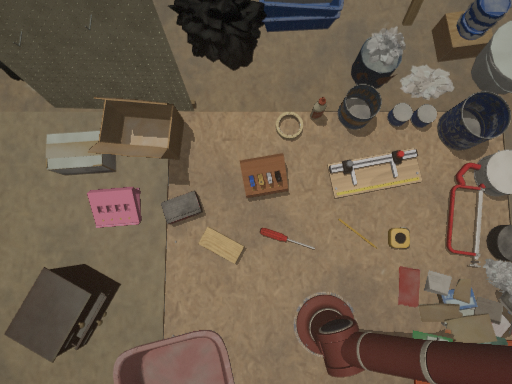

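The scene view shows the rack at about (242,185) and the rail board at about (310,173). In the top view, the rack is at (265,177) with its blocks at (252–278,180), the board is at (375,172), and the red knob is at (399,155). I'll zoom in on both.

```bash
cat > h.py <<'E'
import numpy as np,cv2
from workcell import arm
def info(n):
    i=arm.camera_info(n); V=np.array(i["view"]); f=192/np.tan(np.radians(i["fov_y"]/2)); return V,f,i["cx"],i["cy"]
def ray(I,u,v):
    V,f,cx,cy=I; d=V[:3,:3].T@np.array([(u-cx)/f,(v-cy)/f,1]); return -V[:3,:3].T@V[:3,3],d/np.linalg.norm(d)
def onz(I,u,v,z):
    o,d=ray(I,u,v); return o+d*(z-o[2])/d[2]
def tri(rs):
    A=sum(np.eye(3)-np.outer(d,d) for o,d in rs); b=sum((np.eye(3)-np.outer(d,d))@o for o,d in rs); p=np.linalg.solve(A,b)
    return p,[round(1e3*float(np.linalg.norm(np.cross(p-o,d))),1) for o,d in rs]
def proj(I,p):
    V,f,cx,cy=I; c=V[:3,:3]@p+V[:3,3]; return np.array([cx+f*c[0]/c[2],cy+f*c[1]/c[2]])
E
python3 - <<'E'
import cv2,numpy as np
from h import *
t=cv2.imread("pics/top0.png");s=cv2.imread("pics/scene0.png")
a=cv2.resize(t[140:205,235:430],None,fx=4,fy=4,interpolation=cv2.INTER_CUBIC)
b=cv2.resize(s[145:210,205:360],(780,327),interpolation=cv2.INTER_CUBIC)
cv2.imwrite("pics/c.png",np.vstack([a,b]))
I=info("top")
for u,v in[(265,177),(332,162),(422,180),(399,155),(336,166)]:print(onz(I,u,v,.05))
E
```

```text
[0.50185851 0.20638054 0.05      ]
[ 0.55526588 -0.02722144  0.05      ]
[ 0.49242236 -0.33686598  0.05      ]
[ 0.58049643 -0.26121203  0.05      ]
[ 0.54111979 -0.04083913  0.05      ]
```

View pics/c.png

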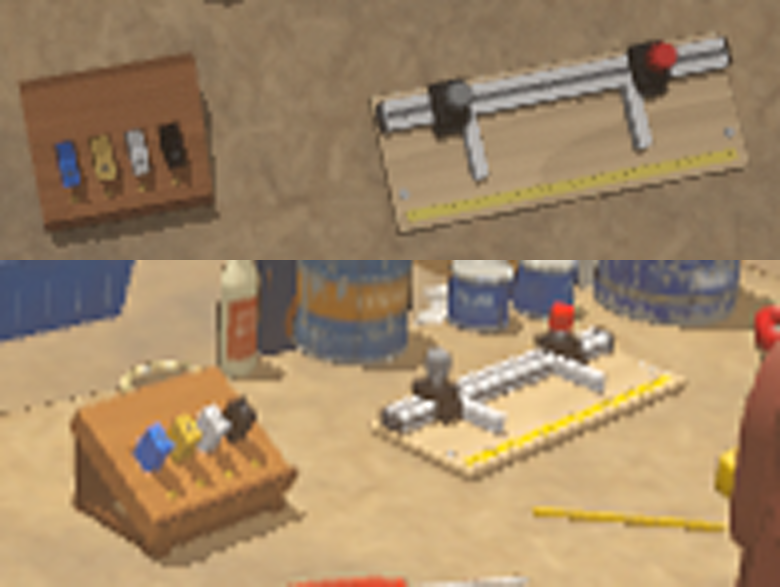

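Brass is the second block from the rack's +y end, with blue on its +y side and aluminium on its -y side. Both the rack and the board are yawed about +10°. Next I'll find where the wrist camera sits relative to the tool.

```bash
cat >> h.py <<'E'
from scipy.spatial.transform import Rotation as Ro
def pose():
    s=arm.read_state(); return np.array(s["eef_pos"]),Ro.from_rotvec(s["tool_rot"])
def Rt(yaw,tilt=0,q=0):
    # tool z down, leaning outward by tilt in frame of yaw; tool y along the frame's x (q quarter-turn sign)
    f=Ro.from_euler('z',yaw).as_matrix(); z=f@np.array([np.sin(tilt),0,-np.cos(tilt)])
    y=f@np.array([np.cos(tilt),0,np.sin(tilt)])*(1 if q==0 else -1); return Ro.from_matrix(np.c_[np.cross(y,z),y,z])
def delta(p,R):
    p0,R0=pose(); print("shift",np.round(R0.inv().apply(np.array(p)-p0),4),"turn",np.round((R0.inv()*R).as_rotvec(),4))
E
python3 - <<'E'
from h import *
I=info("wrist");p,R=pose()
V=I[0];c=-V[:3,:3].T@V[:3,3]
print(I[1:],"cam in tool",R.inv().apply(c-p),"\naxes in tool (rows x,y,z)\n",np.round((V[:3,:3]@R.as_matrix()),3))
for q in(0,1): print(Rt(.17,0,q).as_matrix().round(2).tolist()); delta([.50,-.16,.26],Rt(.17,0,q))
E
```

```text
(np.float64(268.36699549494676), 257.06081894846875, 190.19868339716052) cam in tool [ 0.08229661  0.00153083 -0.16665006] 
axes in tool (rows x,y,z)
 [[-0.     1.     0.   ]
 [-0.955 -0.    -0.297]
 [-0.297 -0.     0.955]]
[[-0.17, 0.99, 0.0], [0.99, 0.17, 0.0], [0.0, 0.0, -1.0]]
shift [ 0.441  -0.3645 -0.0416] turn [-0.0019 -0.0016 -1.4769]
[[0.17, -0.99, 0.0], [-0.99, -0.17, 0.0], [0.0, -0.0, -1.0]]
shift [ 0.441  -0.3645 -0.0416] turn [-0.0017  0.002   1.6647]
```

>>> arm_command(series=[{"x": 0.06, "y": -0.05, "z": 0, "az": -0.18}, {"x": 0.12, "y": -0.1, "z": 0, "az": -0.36}, {"x": 0.17, "y": -0.14, "z": 0, "az": -0.54}, {"x": 0.22, "y": -0.18, "z": 0, "az": -0.72}, {"x": 0.27, "y": -0.22, "z": 0, "az": -0.9}, {"x": 0.32, "y": -0.26, "z": 0, "az": -1.08}, {"x": 0.37, "y": -0.3, "z": 0, "az": -1.26}, {"x": 0.41, "y": -0.34, "z": 0, "az": -1.44}, {"x": 0.43, "y": -0.37, "z": 0.01, "az": -1.48}, {"x": 0.43, "y": -0.37, "z": 0.02, "az": -1.48}, {"x": 0.43, "y": -0.37, "z": 0.02, "az": -1.48}, {"x": 0.43, "y": -0.37, "z": 0.02, "az": -1.48}])

```text
validation failed for argument at $.se...
```

Run:
```python
from h import *
print(arm.read_state()["clock"],pose()[0],arm.read_state()["joint_positions"])
im=arm.camera("wrist"); cv2.imwrite("pics/w1.png",im[:,:,::-1]); np.savez("w1.npz",V=info("wrist")[0])
```

```text
0.1 [ 0.16927935 -0.62683181  0.21759338] [ 1.28051919  0.61583019 -0.01260524  1.42473469  0.00814949  1.10340013
 -0.04037825]
```

View pics/w1.png

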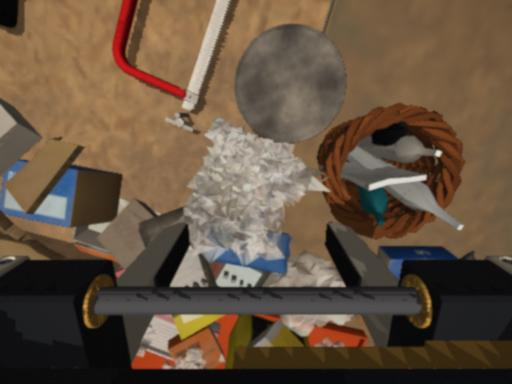

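The move was refused, probably because each row needs every key. The picture is still from the start pose: hacksaw, basket and scrap, nothing of the job. I'll retry with all fields, and stop farther to -y because the camera looks ahead along tool +x.

>>> arm_command(series=[{"x": 0.06, "y": -0.06, "z": 0, "ax": 0, "ay": 0, "az": -0.18, "grip": 0.093}, {"x": 0.1, "y": -0.1, "z": 0, "ax": 0, "ay": 0, "az": -0.36, "grip": 0.093}, {"x": 0.14, "y": -0.14, "z": 0, "ax": 0, "ay": 0, "az": -0.54, "grip": 0.093}, {"x": 0.18, "y": -0.18, "z": 0, "ax": 0, "ay": 0, "az": -0.72, "grip": 0.093}, {"x": 0.22, "y": -0.22, "z": 0, "ax": 0, "ay": 0, "az": -0.9, "grip": 0.093}, {"x": 0.26, "y": -0.26, "z": 0, "ax": 0, "ay": 0, "az": -1.08, "grip": 0.093}, {"x": 0.3, "y": -0.3, "z": 0, "ax": 0, "ay": 0, "az": -1.26, "grip": 0.093}, {"x": 0.34, "y": -0.34, "z": 0, "ax": 0, "ay": 0, "az": -1.44, "grip": 0.093}, {"x": 0.36, "y": -0.38, "z": 0, "ax": 0, "ay": 0, "az": -1.48, "grip": 0.093}, {"x": 0.36, "y": -0.38, "z": 0, "ax": 0, "ay": 0, "az": -1.48, "grip": 0.093}, {"x": 0.36, "y": -0.38, "z": 0, "ax": 0, "ay": 0, "az": -1.48, "grip": 0.093}])

```text
clock: 1.52
eef_pos: [0.4176, -0.1675, 0.2185]
tool_rot: [-2.022, -2.404, 0.001]
ft_force: [-0.1, -0.2, 0.5]
width: 1.002
grip_force: 0.0
```

Run:
```python
from h import *
print(arm.read_state()["clock"],pose()[0],arm.read_state()["joint_positions"])
np.savez("w1.npz",V=info("wrist")[0]); im=arm.camera("wrist"); cv2.imwrite("pics/w1.png",im[:,:,::-1])
```

```text
1.525 [ 0.41756392 -0.16752492  0.21852235] [ 0.70534242  0.34271956 -0.49698317  1.96156402  0.20909408  0.88741533
  0.27188828]
```

View pics/w1.png

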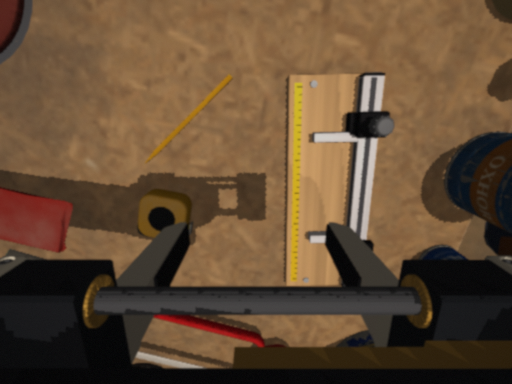

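The board is at u 287–385, v 73–285. The fence's bar runs (313–350, 133–142) with the grey knob at (378,124). The red stop's bar, near (318,238), is partly hidden by a finger. I'll shift for a second view.

>>> arm_command(series=[{"x": -0.04, "y": 0.045, "z": 0, "ax": 0, "ay": 0, "az": 0, "grip": 0.093}, {"x": -0.08, "y": 0.1, "z": 0, "ax": 0, "ay": 0, "az": 0, "grip": 0.093}, {"x": -0.08, "y": 0.1, "z": 0, "ax": 0, "ay": 0, "az": 0, "grip": 0.093}, {"x": -0.08, "y": 0.1, "z": 0, "ax": 0, "ay": 0, "az": 0, "grip": 0.093}])

```text
clock: 2.08
eef_pos: [0.5292, -0.2292, 0.2178]
tool_rot: [-2.022, -2.401, 0.001]
ft_force: [-0.1, 0.5, -0.4]
width: 0.999
grip_force: 0.0
```

Run:
```python
from h import *
print(arm.read_state()["clock"],pose()[0],arm.read_state()["joint_positions"])
np.savez("w2.npz",V=info("wrist")[0]); im=arm.camera("wrist"); cv2.imwrite("pics/w2.png",im[:,:,::-1])
a=cv2.imread("pics/w1.png")[60:290,275:400]; b=cv2.imread("pics/w2.png")[40:290,150:330]
a=cv2.resize(a,None,fx=2.3,fy=2.3,interpolation=cv2.INTER_CUBIC);b=cv2.resize(b,None,fx=2.3,fy=2.3,interpolation=cv2.INTER_CUBIC)
o=np.zeros((600,800,3),np.uint8);o[:a.shape[0],:a.shape[1]]=a;o[:b.shape[0],300:300+b.shape[1]]=b;cv2.imwrite("pics/c2.png",o)
```

```text
2.075 [ 0.52915065 -0.2292304   0.21781432] [ 0.66073504  0.53619851 -0.45966145  1.63330156  0.26622327  1.0370698
  0.29091678]
```

View pics/c2.png

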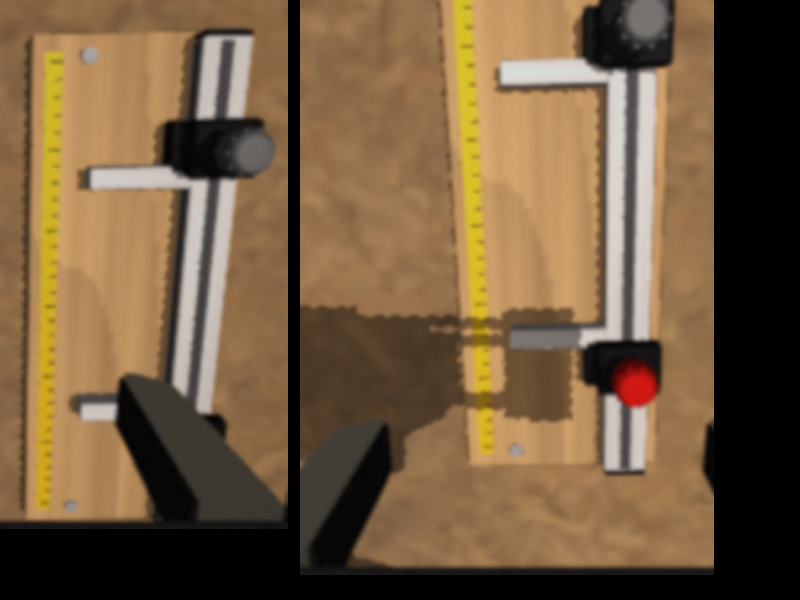

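Run:
```python
from h import *
_,f,cx,cy=info("wrist")
for n,cols,rows in(("w1",(316,330,340),(125,150)),("w2",(245,255,265),(60,84))):
    V=np.load(n+".npz")["V"];I=(V,f,cx,cy); im=cv2.imread(f"pics/{n}.png"); g=cv2.cvtColor(im,6).astype(int)
    h=cv2.cvtColor(im,cv2.COLOR_BGR2HSV); m=cv2.inRange(h,(22,150,120),(34,255,255))
    m[:, :150]=0; m[:,340:]=0
    nl,L,st,ct=cv2.connectedComponentsWithStats(m)
    # keep elongated yellow comps near board
    k=1+np.argmax(st[1:,4]); print(n,st[k],ct[k])
    v,u=np.nonzero(L==k); P=np.array([onz(I,a,b,.012) for a,b in zip(u,v)])
    x,y=P[:,0],P[:,1]; c=P[:,:2].mean(0); _,_,vt=np.linalg.svd(P[:,:2]-c); d=vt[0]*np.sign(vt[0][1]); print("yaw",np.arctan2(-d[0],d[1]),"c",c, "ext",np.percentile((P[:,:2]-c)@d,[0,100]))
    for cc in cols: print(cc,rows[0],g[rows[0]:rows[1],cc-1:cc+2].mean(1).astype(int).tolist())
    if n=="w2": 
        for cc in (245,255,268): print(cc,175,g[175:200,cc-1:cc+2].mean(1).astype(int).tolist())
    for r in (110,160): print("row",r,im[r-1:r+2,(280 if n=="w1" else 205):(300 if n=="w1" else 230)].mean(0).astype(int)[:, [0,2]].tolist())
```

```text
w1 [ 291   83   11  198 1296] [295.67669753 174.18209877]
yaw 0.19032902244713717 c [ 0.47395849 -0.17402007] ext [-0.17137924  0.12698083]
316 125 [157, 157, 157, 157, 157, 154, 141, 122, 144, 184, 196, 199, 200, 200, 199, 194, 181, 161, 154, 156, 158, 158, 158, 158, 158]
330 125 [147, 147, 148, 148, 148, 145, 131, 124, 161, 192, 201, 202, 204, 203, 201, 195, 173, 141, 143, 148, 148, 148, 148, 149, 148]
340 125 [139, 143, 147, 146, 140, 131, 121, 135, 176, 193, 198, 200, 201, 201, 198, 193, 176, 149, 144, 147, 148, 147, 146, 144, 142]
row 110 [[73, 140], [73, 140], [74, 142], [75, 143], [75, 143], [70, 133], [56, 109], [43, 87], [58, 118], [82, 163], [94, 184], [95, 189], [92, 190], [79, 193], [58, 200], [42, 205], [39, 207], [38, 204], [37, 196], [37, 188]]
row 160 [[67, 132], [67, 132], [67, 131], [68, 131], [63, 122], [51, 100], [39, 79], [52, 105], [74, 150], [90, 179], [97, 191], [96, 194], [81, 198], [57, 202], [38, 199], [32, 186], [31, 176], [30, 178], [34, 184], [51, 190]]
w2 [ 215   11   19  226 1614] [223.98389095 114.26146221]
yaw 0.19084293740517805 c [ 0.47330611 -0.17
[... 650 characters left out ...]
268 175 [119, 110, 113, 122, 114, 87, 68, 71, 89, 107, 112, 115, 115, 115, 112, 110, 110, 114, 122, 123, 115, 117, 116, 117, 126]
row 110 [[72, 138], [72, 140], [73, 142], [74, 143], [74, 144], [74, 144], [74, 143], [74, 141], [71, 135], [64, 124], [68, 137], [85, 169], [92, 184], [93, 187], [87, 187], [69, 199], [48, 214], [41, 219], [41, 218], [41, 217], [41, 215], [46, 215], [64, 216], [92, 216], [111, 218]]
row 160 [[74, 144], [74, 144], [75, 145], [75, 145], [76, 146], [76, 146], [76, 146], [75, 144], [74, 144], [74, 143], [73, 143], [72, 140], [67, 132], [74, 147], [91, 180], [100, 196], [102, 199], [96, 201], [76, 209], [48, 218], [38, 219], [37, 218], [36, 212], [36, 205], [46, 204]]
```

Run:
```python
from h import *
from scipy.optimize import brentq
_,f,cx,cy=info("wrist"); I1=(np.load("w1.npz")["V"],f,cx,cy);I2=(np.load("w2.npz")["V"],f,cx,cy)
yaw=.1905;ey=np.array([-np.sin(yaw),np.cos(yaw),0]);ex=np.array([np.cos(yaw),np.sin(yaw),0])
E1=[(316,141.3),(330,141),(340,141)];E2=[(245,76.25),(255,75.95),(265,75.55)]
for z in(.02,.025,.03,.035,.04):
    print(z,[round(onz(I1,*p,z)@ey,4) for p in E1],[round(onz(I2,*p,z)@ey,4) for p in E2])
print("red",[onz(I2,*p,.03)@ey for p in((245,183.3),(255,183.3))])
for z in(.008,.012,.016):print("left",z,[round(float(onz(I,*p,z)@ex),4) for I,p in((I1,(288.2,110)),(I1,(287.6,160)),(I2,(215.3,110)),(I2,(218.2,160)))])
# bar tip x at z=.03
print("tip", onz(I1,313.5,138,.03)@ex, onz(I2,150+200/2.3,40+70/2.3,.03)@ex)
```

```text
0.02 [np.float64(-0.208), np.float64(-0.208), np.float64(-0.2082)] [np.float64(-0.2066), np.float64(-0.2065), np.float64(-0.2063)]
0.025 [np.float64(-0.2074), np.float64(-0.2074), np.float64(-0.2076)] [np.float64(-0.2071), np.float64(-0.207), np.float64(-0.2068)]
0.03 [np.float64(-0.2068), np.float64(-0.2067), np.float64(-0.207)] [np.float64(-0.2076), np.float64(-0.2075), np.float64(-0.2073)]
0.035 [np.float64(-0.2061), np.float64(-0.2061), np.float64(-0.2063)] [np.float64(-0.2081), np.float64(-0.208), np.float64(-0.2078)]
0.04 [np.float64(-0.2055), np.float64(-0.2055), np.float64(-0.2057)] [np.float64(-0.2086), np.float64(-0.2085), np.float64(-0.2083)]
red [np.float64(-0.34342878049956316), np.float64(-0.3436955906531478)]
left 0.008 [0.4208, 0.421, 0.4205, 0.4201]
left 0.012 [0.4204, 0.4206, 0.4211, 0.4207]
left 0.016 [0.4199, 0.4201, 0.4217, 0.4213]
tip 0.45199038488476834 0.45316531904497265
```

The two views agree: fence face at -0.2071 along the board's y, edge height about 0.027, yaw 0.1905. Next, two views of the rack.

>>> arm_command(series=[{"x": 0.06, "y": 0, "z": 0, "ax": 0, "ay": 0, "az": 0, "grip": 0.093}, {"x": 0.12, "y": 0, "z": 0, "ax": 0, "ay": 0, "az": 0, "grip": 0.093}, {"x": 0.18, "y": 0, "z": 0, "ax": 0, "ay": 0, "az": 0, "grip": 0.093}, {"x": 0.23, "y": 0, "z": 0, "ax": 0, "ay": 0, "az": 0, "grip": 0.093}, {"x": 0.26, "y": 0, "z": 0, "ax": 0, "ay": 0, "az": 0, "grip": 0.093}, {"x": 0.26, "y": 0, "z": 0, "ax": 0, "ay": 0, "az": 0, "grip": 0.093}, {"x": 0.26, "y": 0, "z": 0, "ax": 0, "ay": 0, "az": 0, "grip": 0.093}])

```text
clock: 3.0
eef_pos: [0.4849, 0.026, 0.2189]
tool_rot: [2.023, 2.402, -0.002]
ft_force: [-0.6, -0.5, 0.4]
width: 0.999
grip_force: 0.0
```

Run:
```python
from h import *
print(pose()[0],arm.read_state()["joint_positions"])
np.savez("r1.npz",V=info("wrist")[0]); im=arm.camera("wrist"); cv2.imwrite("pics/r1.png",im[:,:,::-1])
```

```text
[0.48494037 0.0260131  0.2188684 ] [ 0.26515551  0.40010043 -0.50961459  1.87390138  0.24167992  0.92863579
 -0.18562618]
```

>>> arm_command(series=[{"x": 0.05, "y": 0, "z": 0, "ax": 0, "ay": 0, "az": 0, "grip": 0.093}, {"x": 0.09, "y": 0, "z": 0, "ax": 0, "ay": 0, "az": 0, "grip": 0.093}, {"x": 0.09, "y": 0, "z": 0, "ax": 0, "ay": 0, "az": 0, "grip": 0.093}, {"x": 0.09, "y": 0, "z": 0, "ax": 0, "ay": 0, "az": 0, "grip": 0.093}])

```text
clock: 3.55
eef_pos: [0.4704, 0.1142, 0.2184]
tool_rot: [2.024, 2.401, -0.002]
ft_force: [0.1, 0.0, 0.3]
width: 1.002
grip_force: 0.0
```

Run:
```python
from h import *
print(arm.read_state()["clock"],pose()[0],arm.read_state()["joint_positions"])
np.savez("r2.npz",V=info("wrist")[0]); im=arm.camera("wrist"); cv2.imwrite("pics/r2.png",im[:,:,::-1])
a=cv2.imread("pics/r1.png")[:300,100:400]; b=cv2.imread("pics/r2.png")[:300,100:400]
cv2.imwrite("pics/c3.png",cv2.resize(np.hstack([a,b]),(800,400),interpolation=cv2.INTER_CUBIC))
```

```text
3.55 [0.47039048 0.1141874  0.21840599] [ 0.09066278  0.40060972 -0.52333528  1.8777844   0.24756587  0.92808907
 -0.37829723]
```

View pics/c3.png

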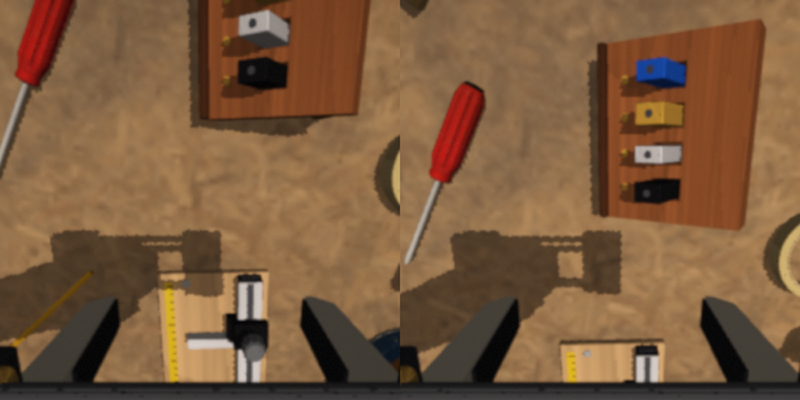

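In r2, brass is at about (293,85), blue at (295,54), aluminium at (293,115) and black at (292,143). In r1, brass is out of frame. I'll take one more view farther along +y.

>>> arm_command(series=[{"x": 0.05, "y": 0, "z": 0, "ax": 0, "ay": 0, "az": 0, "grip": 0.093}, {"x": 0.08, "y": 0, "z": 0, "ax": 0, "ay": 0, "az": 0, "grip": 0.093}, {"x": 0.08, "y": 0, "z": 0, "ax": 0, "ay": 0, "az": 0, "grip": 0.093}, {"x": 0.08, "y": 0, "z": 0, "ax": 0, "ay": 0, "az": 0, "grip": 0.093}])

```text
clock: 4.1
eef_pos: [0.457, 0.1927, 0.2184]
tool_rot: [2.025, 2.401, -0.002]
ft_force: [0.1, -0.5, -0.4]
width: 0.999
grip_force: 0.0
```

Run:
```python
from h import *
print(arm.read_state()["clock"],pose()[0],arm.read_state()["joint_positions"])
np.savez("r3.npz",V=info("wrist")[0]); im=arm.camera("wrist"); cv2.imwrite("pics/r3.png",im[:,:,::-1])
a=cv2.imread("pics/r2.png")[30:160,240:370]; b=cv2.imread("pics/r3.png")[80:245,230:380]
o=np.zeros((600,800,3),np.uint8); a=cv2.resize(a,(390,390),interpolation=cv2.INTER_CUBIC); b=cv2.resize(b,None,fx=2.7,fy=2.7,interpolation=cv2.INTER_CUBIC)
o[:390,:390]=a;o[:b.shape[0],392:392+b.shape[1]]=b;cv2.imwrite("pics/c4.png",o)
for n in("r2","r3"):
    h=cv2.cvtColor(cv2.imread(f"pics/{n}.png"),cv2.COLOR_BGR2HSV)
    for nm,lo,hi in(("brass",(18,110,90),(32,255,255)),("blue",(105,130,60),(130,255,255))):
        m=cv2.inRange(h,lo,hi);m[240:]=0;m[:,:268]=0;m[:,330:]=0
        nl,L,st,ct=cv2.connectedComponentsWithStats(m);k=1+np.argmax(st[1:,4]);print(n,nm,st[k],ct[k])
```

```text
4.1 [0.45695682 0.19272773 0.21837278] [-0.07064182  0.42047962 -0.53020934  1.84774051  0.25969121  0.943174
 -0.54749954]
r2 brass [277  77  35  17 540] [294.33148148  85.27777778]
r2 blue [277  43  37  21 551] [295.69147005  52.91470054]
r3 brass [275 152  33  19 440] [291.37954545 161.09318182]
r3 blue [276 126  34  16 448] [292.69419643 133.35267857]
```

View pics/c4.png

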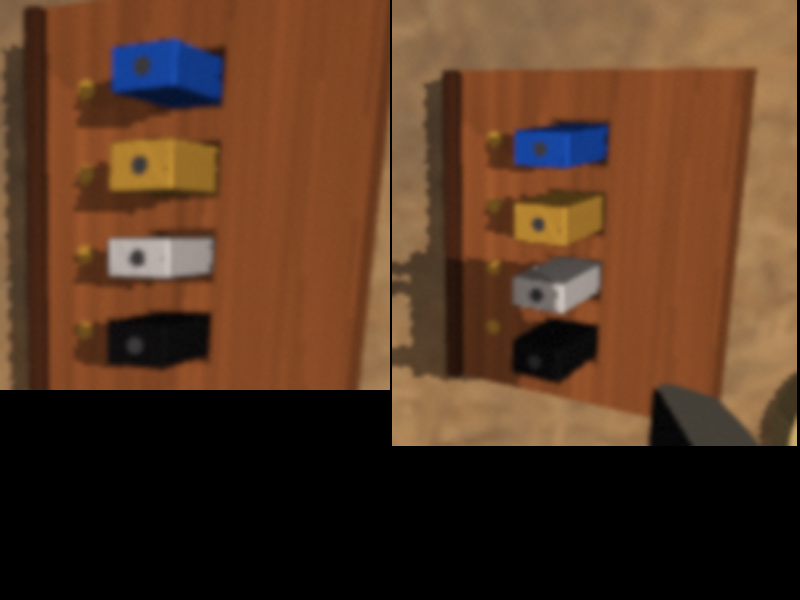

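In this crop each block's upper end carries a round mark at its middle: brass in r2 at about (286.7,85) and in r3 at about (284.1,163). I'll triangulate these marks for all four blocks, which gives position, height and rack yaw.

Run:
```python
from h import *
_,f,cx,cy=info("wrist"); Is=[(np.load(n+".npz")["V"],f,cx,cy) for n in("r2","r3")]
ims=[cv2.cvtColor(cv2.imread(f"pics/{n}.png"),6).astype(float) for n in("r2","r3")]
A=[[(240+x/3,30+y/3) for x,y in((142,66),(140,165),(137,258),(135,345))],
   [(230+(x-392)/2.7,80+y/2.7) for x,y in((540,149),(538,224),(536,295),(534,362))]]
P=[]
for k in range(4):
    px=[]
    for j in(0,1):
        u,v=A[j][k]; sgn=1 if k==3 else -1; a,b=int(round(u)),int(round(v)); w=sgn*ims[j][b-3:b+4,a-3:a+4]; 
        w=w-np.median(w); w=np.clip(w-.3*w.max(),0,None); yy,xx=np.mgrid[b-3:b+4,a-3:a+4]; px.append(((w*xx).sum()/w.sum(),(w*yy).sum()/w.sum()))
    p,e=tri([ray(Is[j],*px[j]) for j in(0,1)]); P.append(p); print(np.round(px,1).tolist(),np.round(p,4),e)
P=np.array(P); d=P[0]-P[2]; print("yaw",np.arctan2(-d[0],d[1]),[np.linalg.norm(P[i]-P[i+1]) for i in range(3)])
# rack front-lower edges for yaw
```

```text
[[286.8, 51.7], [284.2, 134.8]] [0.4758 0.2496 0.0953] [0.1, 0.1]
[[286.0, 84.5], [283.7, 162.6]] [0.481  0.2202 0.0959] [0.0, 0.0]
[[285.3, 115.6], [283.0, 188.8]] [0.4863 0.1906 0.0955] [0.1, 0.1]
[[284.4, 144.7], [282.3, 213.6]] [0.4914 0.161  0.0955] [0.0, 0.0]
yaw 0.17621018530335922 [np.float64(0.02985007301402309), np.float64(0.03008702247169601), np.float64(0.030064865468269742)]
```

Run:
```python
from h import *
_,f,cx,cy=info("wrist"); Is=[(np.load(n+".npz")["V"],f,cx,cy) for n in("r2","r3")]
p,e=tri([ray(Is[0],268.3,88.3),ray(Is[1],267.8,155.9)]); print("peg",p,e)
T=np.array([.4810,.2202,.0957]);R=Rt(.1758,np.pi/6); M=R.as_matrix(); o=T+M[:,2]*.032
print("peg in slope frame (toolx,y,z from pocket mouth)",(p-o)@M)
# rack front lip edge points at r3 
for d in(-.04,.028): print(d); delta(T+M[:,2]*d,R)
```

```text
peg [0.46556455 0.2168087  0.04990632] [0.2, 0.2]
peg in slope frame (toolx,y,z from pocket mouth) [-0.00063943 -0.03657196 -0.00023684]
-0.04
shift [0.0231 0.0084 0.088 ] turn [-0.5241  0.0034 -0.0062]
0.028
shift [0.0234 0.0424 0.1469] turn [-0.5241  0.0034 -0.0062]
```

>>> arm_command(series=[{"x": 0.023, "y": 0.008, "z": 0.03, "ax": -0.18, "ay": 0, "az": 0, "grip": 0.036}, {"x": 0.023, "y": 0.008, "z": 0.06, "ax": -0.36, "ay": 0.003, "az": -0.006, "grip": 0.036}, {"x": 0.023, "y": 0.008, "z": 0.088, "ax": -0.524, "ay": 0.003, "az": -0.006, "grip": 0.036}, {"x": 0.023, "y": 0.008, "z": 0.088, "ax": -0.524, "ay": 0.003, "az": -0.006, "grip": 0.036}, {"x": 0.023, "y": 0.008, "z": 0.088, "ax": -0.524, "ay": 0.003, "az": -0.006, "grip": 0.036}, {"x": 0.023, "y": 0.008, "z": 0.088, "ax": -0.524, "ay": 0.003, "az": -0.006, "grip": 0.036}])

```text
clock: 4.9
eef_pos: [0.4719, 0.2068, 0.1385]
tool_rot: [1.769, 2.085, 0.515]
ft_force: [-0.2, 0.3, 0.3]
width: 0.415
grip_force: 0.0
```

Run:
```python
from h import *
T=np.array([.4810,.2202,.0957]);R=Rt(.1758,np.pi/6); M=R.as_matrix()
delta(T+M[:,2]*.028,R); s=arm.read_state();print(s["width"]*.093,s["joint_positions"])
```

```text
shift [ 0.0145 -0.011   0.0703] turn [-0.0093  0.0417 -0.0014]
0.038566680370563565 [-0.46453443  0.42376694 -0.19189207  2.31862432  1.72947073  0.33504651
 -2.11917847]
```

>>> arm_command(series=[{"x": 0.0145, "y": -0.011, "z": 0.03, "ax": -0.009, "ay": 0.042, "az": -0.001, "grip": 0.036}, {"x": 0.0145, "y": -0.011, "z": 0.03, "ax": -0.009, "ay": 0.042, "az": -0.001, "grip": 0.036}, {"x": 0.0145, "y": -0.011, "z": 0.03, "ax": -0.009, "ay": 0.042, "az": -0.001, "grip": 0.036}, {"x": 0.0145, "y": -0.011, "z": 0.03, "ax": -0.009, "ay": 0.042, "az": -0.001, "grip": 0.036}])

```text
clock: 5.4
eef_pos: [0.4747, 0.2214, 0.1068]
tool_rot: [1.767, 2.109, 0.564]
ft_force: [0.3, 0.7, -0.1]
width: 0.388
grip_force: 0.0
```

Run:
```python
from h import *
T=np.array([.4810,.2202,.0957]);R=Rt(.1758,np.pi/6); M=R.as_matrix()
delta(T+M[:,2]*.028,R); s=arm.read_state();print(s["width"]*.093,s["joint_positions"])
```

```text
shift [-0.0023 -0.0003  0.0406] turn [-0.0013 -0.0003  0.0003]
0.03606540472076032 [-0.40027478  0.51097616 -0.28499885  2.34089413  2.03603339  0.39605136
 -2.42088506]
```

>>> arm_command(series=[{"x": -0.002, "y": 0, "z": 0.01, "ax": 0, "ay": 0, "az": 0, "grip": 0.036}, {"x": -0.002, "y": 0, "z": 0.02, "ax": 0, "ay": 0, "az": 0, "grip": 0.036}, {"x": -0.002, "y": 0, "z": 0.03, "ax": 0, "ay": 0, "az": 0, "grip": 0.036}, {"x": -0.002, "y": 0, "z": 0.036, "ax": 0, "ay": 0, "az": 0, "grip": 0.036}, {"x": -0.002, "y": 0, "z": 0.04, "ax": 0, "ay": 0, "az": 0, "grip": 0.036}, {"x": -0.002, "y": 0, "z": 0.04, "ax": 0, "ay": 0, "az": 0, "grip": 0.036}])

```text
clock: 6.15
eef_pos: [0.4939, 0.2239, 0.0714]
tool_rot: [1.766, 2.112, 0.563]
ft_force: [0.2, 0.2, 0.1]
width: 0.385
grip_force: 0.0
```

Run:
```python
from h import *
T=np.array([.4810,.2202,.0957]);R=Rt(.1758,np.pi/6); M=R.as_matrix()
delta(T+M[:,2]*.028,R); s=arm.read_state();print(s["width"]*.093,s["joint_positions"],s["ft_force"])
```

```text
shift [-0.0014  0.0006  0.0003] turn [-0.0027 -0.0017  0.002 ]
0.035840985931551314 [-0.3445228   0.6157967  -0.33940687  2.31935583  2.15406854  0.46926189
 -2.50620463] [0.23559345 0.24891136 0.11627841]
```

Aligned. Closing and lifting along the pocket axis.

>>> arm_command(series=[{"x": -0.001, "y": 0, "z": 0, "ax": 0, "ay": 0, "az": 0, "grip": 0.015}, {"x": -0.001, "y": 0, "z": 0, "ax": 0, "ay": 0, "az": 0, "grip": 0.015}, {"x": -0.001, "y": 0, "z": 0, "ax": 0, "ay": 0, "az": 0, "grip": 0.015}, {"x": -0.001, "y": 0, "z": 0, "ax": 0, "ay": 0, "az": 0, "grip": 0.015}, {"x": -0.001, "y": 0, "z": 0, "ax": 0, "ay": 0, "az": 0, "grip": 0.015}, {"x": -0.001, "y": 0, "z": 0, "ax": 0, "ay": 0, "az": 0, "grip": 0.015}])

```text
clock: 6.9
eef_pos: [0.4957, 0.2233, 0.0727]
tool_rot: [1.764, 2.109, 0.567]
ft_force: [3.5, 0.7, 5.2]
width: 0.262
grip_force: 29.6
```

Run:
```python
from h import *
s=arm.read_state();print(s["width"]*.093,s["grip_force"],s["ft_force"],pose()[0])
```

```text
0.024345568200557426 29.578019678592682 [3.52146335 0.66853076 5.2469838 ] [0.49565798 0.22325344 0.07272283]
```

>>> arm_command(series=[{"x": -0.001, "y": 0.002, "z": -0.008, "ax": 0, "ay": 0, "az": 0, "grip": 0.015}, {"x": -0.001, "y": 0.002, "z": -0.018, "ax": 0, "ay": 0, "az": 0, "grip": 0.015}, {"x": -0.001, "y": 0.002, "z": -0.028, "ax": 0, "ay": 0, "az": 0, "grip": 0.015}, {"x": -0.001, "y": 0.002, "z": -0.04, "ax": 0, "ay": 0, "az": 0, "grip": 0.015}, {"x": -0.001, "y": 0.002, "z": -0.055, "ax": 0, "ay": 0, "az": 0, "grip": 0.015}, {"x": -0.001, "y": 0.002, "z": -0.07, "ax": 0, "ay": 0, "az": 0, "grip": 0.015}, {"x": -0.001, "y": 0.002, "z": -0.07, "ax": 0, "ay": 0, "az": 0, "grip": 0.015}])

```text
clock: 7.78
eef_pos: [0.4592, 0.2161, 0.1334]
tool_rot: [1.765, 2.115, 0.563]
ft_force: [-0.7, 0.8, -1.2]
width: 0.253
grip_force: 29.9
```

Run:
```python
from h import *
s=arm.read_state();print(s["width"]*.093,s["grip_force"],s["ft_force"],pose()[0],s["joint_positions"])
yaw=.1905;ey=np.array([-np.sin(yaw),np.cos(yaw),0]);ex=np.array([np.cos(yaw),np.sin(yaw),0])
p=ex*.4672+ey*(-.2151-.030); print(p); delta(p+[0,0,.15],Rt(yaw))
```

```text
0.02354686759935185 29.862534999847412 [-0.7068185   0.8013444  -1.23076863] [0.4592329  0.21605802 0.13341164] [-0.4560203   0.42611214 -0.21260671  2.35515786  1.91834794  0.3232047
 -2.30997274]
[ 0.50515786 -0.1522018   0.        ]
shift [-0.3705 -0.0096 -0.0251] turn [ 0.5191  0.0016 -0.0104]
```

>>> arm_command(series=[{"x": -0.02, "y": 0, "z": -0.025, "ax": 0, "ay": 0, "az": 0, "grip": 0.015}, {"x": -0.06, "y": 0, "z": -0.03, "ax": 0.06, "ay": 0, "az": 0, "grip": 0.015}, {"x": -0.1, "y": 0, "z": -0.03, "ax": 0.13, "ay": 0, "az": 0, "grip": 0.015}, {"x": -0.15, "y": 0, "z": -0.03, "ax": 0.2, "ay": 0, "az": 0, "grip": 0.015}, {"x": -0.2, "y": 0, "z": -0.03, "ax": 0.28, "ay": 0, "az": 0, "grip": 0.015}, {"x": -0.25, "y": 0, "z": -0.03, "ax": 0.36, "ay": 0, "az": 0, "grip": 0.015}, {"x": -0.3, "y": -0.005, "z": -0.025, "ax": 0.44, "ay": 0, "az": -0.005, "grip": 0.015}, {"x": -0.34, "y": -0.01, "z": -0.025, "ax": 0.519, "ay": 0.002, "az": -0.01, "grip": 0.015}, {"x": -0.37, "y": -0.01, "z": -0.025, "ax": 0.519, "ay": 0.002, "az": -0.01, "grip": 0.015}, {"x": -0.37, "y": -0.01, "z": -0.025, "ax": 0.519, "ay": 0.002, "az": -0.01, "grip": 0.015}, {"x": -0.37, "y": -0.01, "z": -0.025, "ax": 0.519, "ay": 0.002, "az": -0.01, "grip": 0.015}, {"x": -0.37, "y": -0.01, "z": -0.025, "ax": 0.519, "ay": 0.002, "az": -0.01, "grip": 0.015}])

```text
clock: 9.28
eef_pos: [0.5056, -0.1509, 0.149]
tool_rot: [-2.002, -2.42, -0.003]
ft_force: [-0.5, 1.0, -0.7]
width: 0.262
grip_force: 29.9
```

Run:
```python
from h import *
s=arm.read_state();print(s["width"]*.093,s["grip_force"],s["ft_force"],pose()[0],s["joint_positions"])
yaw=.1905;ey=np.array([-np.sin(yaw),np.cos(yaw),0]);ex=np.array([np.cos(yaw),np.sin(yaw),0])
p=ex*.4672+ey*(-.2151-.030); print(p); delta(p+[0,0,.06],Rt(yaw))
im=arm.camera("wrist"); cv2.imwrite("pics/p1.png",im[:,:,::-1])
```

```text
0.02437426038160257 29.86294448375702 [-0.54488315  0.953548   -0.67692263] [ 0.50558186 -0.15089805  0.14899042] [ 0.68968442  0.59318311 -0.67772797  1.85039077  0.47538372  0.86572955
 -0.03204802]
[ 0.50515786 -0.1522018   0.        ]
shift [-0.0014 -0.0007  0.089 ] turn [ 0.0009 -0.0019 -0.0018]
```

View pics/p1.png

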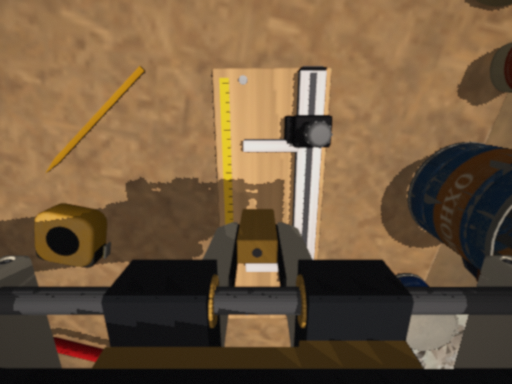

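The block is held upright at about (257,235), with the fence's bar ahead at (268,145). I'll descend to just above the board.

>>> arm_command(series=[{"x": -0.001, "y": -0.001, "z": 0.04, "ax": 0.001, "ay": -0.002, "az": -0.002, "grip": 0.015}, {"x": -0.001, "y": -0.001, "z": 0.075, "ax": 0.001, "ay": -0.002, "az": -0.002, "grip": 0.015}, {"x": -0.001, "y": -0.001, "z": 0.095, "ax": 0.001, "ay": -0.002, "az": -0.002, "grip": 0.015}, {"x": -0.001, "y": -0.001, "z": 0.105, "ax": 0.001, "ay": -0.002, "az": -0.002, "grip": 0.015}, {"x": -0.001, "y": -0.001, "z": 0.107, "ax": 0.001, "ay": -0.002, "az": -0.002, "grip": 0.015}, {"x": -0.001, "y": -0.001, "z": 0.107, "ax": 0.001, "ay": -0.002, "az": -0.002, "grip": 0.015}, {"x": -0.001, "y": -0.001, "z": 0.107, "ax": 0.001, "ay": -0.002, "az": -0.002, "grip": 0.015}])

```text
clock: 10.2
eef_pos: [0.5066, -0.1529, 0.0437]
tool_rot: [1.998, 2.419, 0.001]
ft_force: [-0.3, -0.8, -1.1]
width: 0.259
grip_force: 29.9
```

>>> arm_command(series=[{"x": 0, "y": 0, "z": 0.0005, "ax": 0, "ay": 0, "az": 0, "grip": 0.015}, {"x": 0, "y": 0, "z": 0.0015, "ax": 0, "ay": 0, "az": 0, "grip": 0.015}, {"x": 0, "y": 0, "z": 0.0025, "ax": 0, "ay": 0, "az": 0, "grip": 0.015}, {"x": 0, "y": 0, "z": 0.0035, "ax": 0, "ay": 0, "az": 0, "grip": 0.015}, {"x": 0, "y": 0, "z": 0.0035, "ax": 0, "ay": 0, "az": 0, "grip": 0.015}])

```text
clock: 10.82
eef_pos: [0.506, -0.1529, 0.0392]
tool_rot: [1.999, 2.421, -0.001]
ft_force: [0.6, -0.2, -1.3]
width: 0.258
grip_force: 29.9
```

>>> arm_command(series=[{"x": 0, "y": 0, "z": 0.0008, "ax": 0, "ay": 0, "az": 0, "grip": 0.015}, {"x": 0, "y": 0, "z": 0.0016, "ax": 0, "ay": 0, "az": 0, "grip": 0.015}, {"x": 0, "y": 0, "z": 0.0016, "ax": 0, "ay": 0, "az": 0, "grip": 0.015}])

```text
clock: 11.2
eef_pos: [0.5061, -0.1529, 0.0381]
tool_rot: [1.998, 2.42, -0.001]
ft_force: [-1.2, -0.2, 1.7]
width: 0.253
grip_force: 29.9
```

>>> arm_command(series=[{"x": 0, "y": 0, "z": 0.0008, "ax": 0, "ay": 0, "az": 0, "grip": 0.015}, {"x": 0, "y": 0, "z": 0.0008, "ax": 0, "ay": 0, "az": 0, "grip": 0.015}])

```text
clock: 11.45
eef_pos: [0.5063, -0.1529, 0.0379]
tool_rot: [1.998, 2.42, -0.001]
ft_force: [-1.7, 0.1, 7.1]
width: 0.254
grip_force: 29.9
```

Board contact at TCP z 0.038. Raising 2 mm and approaching the fence.

>>> arm_command(series=[{"x": 0, "y": 0, "z": -0.002, "ax": 0, "ay": 0, "az": 0, "grip": 0.015}, {"x": 0.007, "y": 0, "z": -0.002, "ax": 0, "ay": 0, "az": 0, "grip": 0.015}, {"x": 0.014, "y": 0, "z": -0.002, "ax": 0, "ay": 0, "az": 0, "grip": 0.015}, {"x": 0.021, "y": 0, "z": -0.002, "ax": 0, "ay": 0, "az": 0, "grip": 0.015}, {"x": 0.025, "y": 0, "z": -0.002, "ax": 0, "ay": 0, "az": 0, "grip": 0.015}, {"x": 0.025, "y": 0, "z": -0.002, "ax": 0, "ay": 0, "az": 0, "grip": 0.015}, {"x": 0.025, "y": 0, "z": -0.002, "ax": 0, "ay": 0, "az": 0, "grip": 0.015}])

```text
clock: 12.32
eef_pos: [0.5013, -0.1286, 0.0389]
tool_rot: [1.999, 2.42, -0.001]
ft_force: [0.8, 0.6, -1.7]
width: 0.258
grip_force: 29.9
```

```bash
cat >> h.py <<'E'
def st():
    s=arm.read_state();p,R=pose();yaw=.1905;B=Ro.from_euler('z',yaw).as_matrix()
    print("clk",s["clock"],"board-frame TCP",np.round(p@B,4),"F",np.round(s["ft_force"]@B,2),"w",round(s["width"]*.093,4),"turn err",np.round((R.inv()*Rt(yaw)).as_rotvec(),4))
E
python3 -c "from h import *;st()"
```

```text
clk 12.325 board-frame TCP [ 0.4679 -0.2212  0.0389] F [ 0.85  0.46 -1.68] w 0.024 turn err [ 0.0014  0.0024 -0.0004]
```

>>> arm_command(series=[{"x": 0.0015, "y": 0, "z": 0, "ax": 0, "ay": 0, "az": 0, "grip": 0.015}, {"x": 0.003, "y": 0, "z": 0, "ax": 0, "ay": 0, "az": 0, "grip": 0.015}, {"x": 0.004, "y": 0, "z": 0, "ax": 0, "ay": 0, "az": 0, "grip": 0.015}, {"x": 0.004, "y": 0, "z": 0, "ax": 0, "ay": 0, "az": 0, "grip": 0.015}])

```text
clock: 12.82
eef_pos: [0.5005, -0.1243, 0.0389]
tool_rot: [1.998, 2.421, -0.0]
ft_force: [0.1, 0.2, -1.5]
width: 0.258
grip_force: 29.9
```

>>> arm_command(series=[{"x": 0.0005, "y": 0, "z": 0, "ax": 0, "ay": 0, "az": 0, "grip": 0.015}, {"x": 0.001, "y": 0, "z": 0, "ax": 0, "ay": 0, "az": 0, "grip": 0.015}, {"x": 0.001, "y": 0, "z": 0, "ax": 0, "ay": 0, "az": 0, "grip": 0.015}])

```text
clock: 13.2
eef_pos: [0.5003, -0.1234, 0.0389]
tool_rot: [1.998, 2.421, -0.0]
ft_force: [-0.4, -0.8, -2.1]
width: 0.255
grip_force: 29.9
```

>>> arm_command(series=[{"x": 0.0005, "y": 0, "z": 0, "ax": 0, "ay": 0, "az": 0, "grip": 0.015}, {"x": 0.001, "y": 0, "z": 0, "ax": 0, "ay": 0, "az": 0, "grip": 0.015}, {"x": 0.001, "y": 0, "z": 0, "ax": 0, "ay": 0, "az": 0, "grip": 0.015}])

```text
clock: 13.58
eef_pos: [0.5002, -0.1229, 0.0389]
tool_rot: [1.999, 2.42, -0.001]
ft_force: [-0.4, -1.1, -2.5]
width: 0.255
grip_force: 29.9
```

```bash
python3 -c "from h import *;st()"
```

```text
clk 13.575 board-frame TCP [ 0.4679 -0.2154  0.0389] F [-0.61 -1.01 -2.45] w 0.0238 turn err [ 0.0014  0.0027 -0.0003]
```

>>> arm_command(series=[{"x": 0.0005, "y": 0, "z": 0, "ax": 0, "ay": 0, "az": 0, "grip": 0.015}, {"x": 0.001, "y": 0, "z": 0, "ax": 0, "ay": 0, "az": 0, "grip": 0.015}, {"x": 0.001, "y": 0, "z": 0, "ax": 0, "ay": 0, "az": 0, "grip": 0.015}])

```text
clock: 13.95
eef_pos: [0.5002, -0.1228, 0.0389]
tool_rot: [1.999, 2.419, -0.002]
ft_force: [0.8, -4.0, -2.0]
width: 0.257
grip_force: 29.9
```

```bash
python3 -c "from h import *;st()"
```

```text
clk 13.95 board-frame TCP [ 0.4679 -0.2153  0.0389] F [ 0.02 -4.1  -2.02] w 0.0239 turn err [ 0.0014  0.0038 -0.001 ]
```

Fence contact felt (4 N). Lowering onto the board.

>>> arm_command(series=[{"x": -0.0003, "y": 0, "z": 0.0007, "ax": 0, "ay": 0, "az": 0, "grip": 0.015}, {"x": -0.0003, "y": 0, "z": 0.0014, "ax": 0, "ay": 0, "az": 0, "grip": 0.015}, {"x": -0.0003, "y": 0, "z": 0.0014, "ax": 0, "ay": 0, "az": 0, "grip": 0.015}])

```text
clock: 14.32
eef_pos: [0.5004, -0.1227, 0.038]
tool_rot: [1.998, 2.419, -0.002]
ft_force: [1.0, -5.2, 2.3]
width: 0.256
grip_force: 29.9
```

```bash
python3 -c "from h import *;st()"
```

```text
clk 14.325 board-frame TCP [ 0.4681 -0.2152  0.038 ] F [ 0.03 -5.29  2.32] w 0.0238 turn err [ 0.0018  0.0038 -0.0006]
```

>>> arm_command(series=[{"x": 0, "y": 0, "z": 0, "ax": 0, "ay": 0, "az": 0, "grip": 0.028}, {"x": 0, "y": 0, "z": 0, "ax": 0, "ay": 0, "az": 0, "grip": 0.034}, {"x": 0, "y": 0, "z": 0, "ax": 0, "ay": 0, "az": 0, "grip": 0.04}, {"x": 0, "y": 0, "z": 0, "ax": 0, "ay": 0, "az": 0, "grip": 0.04}, {"x": 0, "y": 0, "z": -0.01, "ax": 0, "ay": 0, "az": 0, "grip": 0.04}, {"x": 0, "y": 0, "z": -0.03, "ax": 0, "ay": 0, "az": 0, "grip": 0.04}, {"x": 0, "y": 0, "z": -0.06, "ax": 0, "ay": 0, "az": 0, "grip": 0.04}, {"x": 0, "y": 0, "z": -0.08, "ax": 0, "ay": 0, "az": 0, "grip": 0.04}, {"x": 0, "y": 0, "z": -0.08, "ax": 0, "ay": 0, "az": 0, "grip": 0.04}])

```text
clock: 15.45
eef_pos: [0.5011, -0.1217, 0.1193]
tool_rot: [1.997, 2.418, 0.003]
ft_force: [0.6, -0.2, -0.3]
width: 0.432
grip_force: 0.0
```

Run:
```python
from h import *
st()
yaw=.1905;B=Ro.from_euler('z',yaw).as_matrix()
# red knob centre board frame: x=.4832+.040, y=-.3436-.022 ; push point: behind knob 11.5 + 7.5 finger + 20 clear
p=B@np.array([.5232,-.3436-.022-.045,.12]); print(p); delta(p,Rt(yaw))
a=arm.camera("top")[130:210,310:430]; b=arm.camera("scene")[140:200,260:350]
b=cv2.resize(b[:,:,::-1],(480,320),interpolation=cv2.INTER_CUBIC);a=cv2.resize(a[:,:,::-1],(480,320)[:2],interpolation=cv2.INTER_CUBIC)
np.save("cmp.npy",0); V=info("wrist")[0]; np.savez("b1.npz",V=V)
w=arm.camera("wrist"); cv2.imwrite("pics/b1.png",w[:,:,::-1])
```

```text
clk 15.45 board-frame TCP [ 0.469  -0.2144  0.1193] F [ 0.52 -0.34 -0.28] w 0.0402 turn err [ 0.0052  0.0036 -0.0003]
[ 0.5914822  -0.30410426  0.12      ]
shift [-0.1962  0.0543  0.0003] turn [ 0.0052  0.0036 -0.0003]
```

View pics/b1.png

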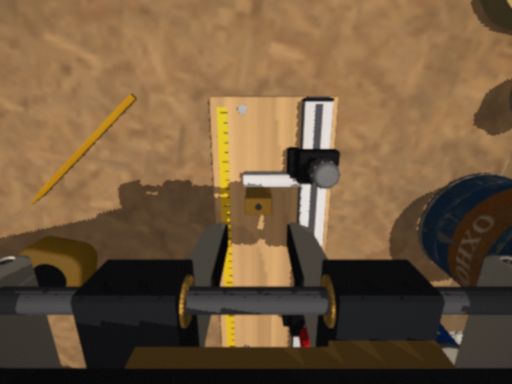

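The block stands upright at (258,203) against the fence's bar (lower edge at v≈187). Next, behind the red knob with the fingers shut.

>>> arm_command(series=[{"x": -0.05, "y": 0.015, "z": 0, "ax": 0, "ay": 0, "az": 0, "grip": 0.0}, {"x": -0.1, "y": 0.03, "z": 0, "ax": 0.005, "ay": 0.004, "az": 0, "grip": 0.0}, {"x": -0.15, "y": 0.045, "z": 0, "ax": 0.005, "ay": 0.004, "az": 0, "grip": 0.0}, {"x": -0.196, "y": 0.054, "z": 0, "ax": 0.005, "ay": 0.004, "az": 0, "grip": 0.0}, {"x": -0.196, "y": 0.054, "z": 0, "ax": 0.005, "ay": 0.004, "az": 0, "grip": 0.0}, {"x": -0.196, "y": 0.054, "z": 0.03, "ax": 0.005, "ay": 0.004, "az": 0, "grip": 0.0}, {"x": -0.196, "y": 0.054, "z": 0.06, "ax": 0.005, "ay": 0.004, "az": 0, "grip": 0.0}, {"x": -0.196, "y": 0.054, "z": 0.06, "ax": 0.005, "ay": 0.004, "az": 0, "grip": 0.0}, {"x": -0.196, "y": 0.054, "z": 0.06, "ax": 0.005, "ay": 0.004, "az": 0, "grip": 0.0}])

```text
clock: 16.73
eef_pos: [0.5907, -0.303, 0.0587]
tool_rot: [-1.997, -2.421, 0.001]
ft_force: [0.9, -0.9, 0.3]
width: 0.004
grip_force: 0.0
```

```bash
python3 -c "from h import *;st()"
```

```text
clk 16.725 board-frame TCP [ 0.5226 -0.4094  0.0587] F [ 0.67 -1.08  0.33] w 0.0003 turn err [-0.0027 -0.0021  0.0011]
```

>>> arm_command(series=[{"x": 0.01, "y": 0, "z": 0, "ax": 0, "ay": 0, "az": 0, "grip": 0.0}, {"x": 0.018, "y": 0, "z": 0, "ax": 0, "ay": 0, "az": 0, "grip": 0.0}, {"x": 0.022, "y": 0, "z": 0, "ax": 0, "ay": 0, "az": 0, "grip": 0.0}, {"x": 0.026, "y": 0, "z": 0, "ax": 0, "ay": 0, "az": 0, "grip": 0.0}, {"x": 0.032, "y": 0, "z": 0, "ax": 0, "ay": 0, "az": 0, "grip": 0.0}, {"x": 0.038, "y": 0, "z": 0, "ax": 0, "ay": 0, "az": 0, "grip": 0.0}, {"x": 0.044, "y": 0, "z": 0, "ax": 0, "ay": 0, "az": 0, "grip": 0.0}, {"x": 0.05, "y": 0, "z": 0, "ax": 0, "ay": 0, "az": 0, "grip": 0.0}, {"x": 0.056, "y": 0, "z": 0, "ax": 0, "ay": 0, "az": 0, "grip": 0.0}])

```text
clock: 17.85
eef_pos: [0.5795, -0.2487, 0.0583]
tool_rot: [-1.998, -2.42, 0.003]
ft_force: [1.2, -3.1, 1.3]
width: 0.007
grip_force: 1.4
```

```bash
python3 -c "from h import *;st()"
```

```text
clk 17.85 board-frame TCP [ 0.5219 -0.354   0.0583] F [ 0.59 -3.24  1.35] w 0.0006 turn err [-0.0035 -0.0016 -0.0001]
```

>>> arm_command(series=[{"x": 0.006, "y": 0, "z": 0, "ax": 0, "ay": 0, "az": 0, "grip": 0.0}, {"x": 0.012, "y": 0, "z": 0, "ax": 0, "ay": 0, "az": 0, "grip": 0.0}, {"x": 0.018, "y": 0, "z": 0, "ax": 0, "ay": 0, "az": 0, "grip": 0.0}, {"x": 0.024, "y": 0, "z": 0, "ax": 0, "ay": 0, "az": 0, "grip": 0.0}, {"x": 0.03, "y": 0, "z": 0, "ax": 0, "ay": 0, "az": 0, "grip": 0.0}, {"x": 0.036, "y": 0, "z": 0, "ax": 0, "ay": 0, "az": 0, "grip": 0.0}, {"x": 0.042, "y": 0, "z": 0, "ax": 0, "ay": 0, "az": 0, "grip": 0.0}, {"x": 0.048, "y": 0, "z": 0, "ax": 0, "ay": 0, "az": 0, "grip": 0.0}, {"x": 0.054, "y": 0, "z": 0, "ax": 0, "ay": 0, "az": 0, "grip": 0.0}, {"x": 0.06, "y": 0, "z": 0, "ax": 0, "ay": 0, "az": 0, "grip": 0.0}, {"x": 0.066, "y": 0, "z": 0, "ax": 0, "ay": 0, "az": 0, "grip": 0.0}, {"x": 0.071, "y": 0, "z": 0, "ax": 0, "ay": 0, "az": 0, "grip": 0.0}, {"x": 0.074, "y": 0, "z": 0, "ax": 0, "ay": 0, "az": 0, "grip": 0.0}, {"x": 0.076, "y": 0, "z": 0, "ax": 0, "ay": 0, "az": 0, "grip": 0.0}, {"x": 0.076, "y": 0, "z": 0, "ax": 0, "ay": 0, "az": 0, "grip": 0.0}])

```text
clock: 19.73
eef_pos: [0.565, -0.1739, 0.0581]
tool_rot: [-1.997, -2.419, 0.002]
ft_force: [1.3, -1.2, 2.2]
width: 0.005
grip_force: 0.9
```

Run:
```python
from h import *
st()
w=arm.camera("wrist"); np.savez("b2.npz",V=info("wrist")[0]); cv2.imwrite("pics/b2.png",w[:,:,::-1])
m=cv2.inRange(cv2.cvtColor(w,cv2.COLOR_RGB2HSV),(17,110,60),(32,255,255)); n,L,s,c=cv2.connectedComponentsWithStats(m)
print([(a.tolist(),b.round().tolist()) for a,b in zip(s[1:],c[1:]) if a[4]>60])
```

```text
clk 19.725 board-frame TCP [ 0.5219 -0.2777  0.0581] F [ 1.01 -1.44  2.16] w 0.0005 turn err [-0.0037 -0.0026  0.0002]
[([0, 0, 14, 17, 128], [4.0, 5.0]), ([120, 9, 87, 274, 6678], [152.0, 132.0]), ([280, 17, 10, 45, 263], [284.0, 42.0]), ([159, 53, 21, 16, 111], [169.0, 62.0]), ([164, 67, 20, 26, 126], [175.0, 81.0]), ([279, 117, 8, 57, 295], [282.0, 142.0]), ([250, 277, 5, 51, 207], [252.0, 302.0]), ([260, 278, 5, 50, 174], [262.0, 304.0]), ([179, 341, 192, 26, 1953], [290.0, 351.0]), ([56, 347, 97, 6, 143], [108.0, 348.0])]
```

>>> arm_command(series=[{"x": 0.002, "y": 0, "z": 0, "ax": 0, "ay": 0, "az": 0, "grip": 0.0}, {"x": 0.004, "y": 0, "z": 0, "ax": 0, "ay": 0, "az": 0, "grip": 0.0}, {"x": 0.006, "y": 0, "z": 0, "ax": 0, "ay": 0, "az": 0, "grip": 0.0}, {"x": 0.008, "y": 0, "z": 0, "ax": 0, "ay": 0, "az": 0, "grip": 0.0}, {"x": 0.009, "y": 0, "z": 0, "ax": 0, "ay": 0, "az": 0, "grip": 0.0}])

```text
clock: 20.4
eef_pos: [0.5633, -0.1653, 0.0582]
tool_rot: [-1.997, -2.42, 0.003]
ft_force: [1.2, -2.3, 0.3]
width: 0.007
grip_force: 1.3
```

>>> arm_command(series=[{"x": 0.0005, "y": 0, "z": 0, "ax": 0, "ay": 0, "az": 0, "grip": 0.0}, {"x": 0.001, "y": 0, "z": 0, "ax": 0, "ay": 0, "az": 0, "grip": 0.0}, {"x": 0.0015, "y": 0, "z": 0, "ax": 0, "ay": 0, "az": 0, "grip": 0.0}])

```text
clock: 20.78
eef_pos: [0.5631, -0.1641, 0.0582]
tool_rot: [-1.998, -2.42, 0.003]
ft_force: [1.7, -1.5, 0.7]
width: 0.004
grip_force: 1.3
```

```bash
python3 -c "from h import *;st()"
```

```text
clk 20.775 board-frame TCP [ 0.5218 -0.2678  0.0582] F [ 1.41 -1.78  0.74] w 0.0004 turn err [-0.0036 -0.0019 -0.0002]
```

Sliding still takes about 2–3 N. Continuing in small steps.

>>> arm_command(series=[{"x": 0.0005, "y": 0, "z": 0, "ax": 0, "ay": 0, "az": 0, "grip": 0.0}, {"x": 0.001, "y": 0, "z": 0, "ax": 0, "ay": 0, "az": 0, "grip": 0.0}, {"x": 0.0015, "y": 0, "z": 0, "ax": 0, "ay": 0, "az": 0, "grip": 0.0}])

```text
clock: 21.15
eef_pos: [0.5628, -0.1626, 0.0582]
tool_rot: [-1.998, -2.42, 0.003]
ft_force: [1.4, -2.3, 0.3]
width: 0.004
grip_force: 1.3
```

>>> arm_command(series=[{"x": 0.0005, "y": 0, "z": 0, "ax": 0, "ay": 0, "az": 0, "grip": 0.0}, {"x": 0.001, "y": 0, "z": 0, "ax": 0, "ay": 0, "az": 0, "grip": 0.0}])

```text
clock: 21.4
eef_pos: [0.5626, -0.1616, 0.0582]
tool_rot: [-1.998, -2.42, 0.003]
ft_force: [0.7, -2.2, -0.0]
width: 0.007
grip_force: 1.3
```

>>> arm_command(series=[{"x": 0.0005, "y": 0, "z": 0, "ax": 0, "ay": 0, "az": 0, "grip": 0.0}, {"x": 0.001, "y": 0, "z": 0, "ax": 0, "ay": 0, "az": 0, "grip": 0.0}])

```text
clock: 21.65
eef_pos: [0.5625, -0.161, 0.0583]
tool_rot: [-1.998, -2.42, 0.003]
ft_force: [2.1, -3.1, -0.8]
width: 0.009
grip_force: 1.8
```

```bash
python3 -c "from h import *;st()"
```

```text
clk 21.65 board-frame TCP [ 0.5219 -0.2646  0.0583] F [ 1.45 -3.47 -0.78] w 0.0008 turn err [-0.0036 -0.0012 -0.0002]
```

>>> arm_command(series=[{"x": 0.0003, "y": 0, "z": 0, "ax": 0, "ay": 0, "az": 0, "grip": 0.0}, {"x": 0.0006, "y": 0, "z": 0, "ax": 0, "ay": 0, "az": 0, "grip": 0.0}, {"x": 0.0006, "y": 0, "z": 0, "ax": 0, "ay": 0, "az": 0, "grip": 0.0}])

```text
clock: 22.02
eef_pos: [0.5625, -0.1608, 0.0583]
tool_rot: [-1.999, -2.42, 0.003]
ft_force: [1.2, -4.0, -1.9]
width: 0.003
grip_force: 2.4
```

```bash
python3 -c "from h import *;st()"
```

```text
clk 22.025 board-frame TCP [ 0.5219 -0.2644  0.0583] F [ 0.44 -4.19 -1.93] w 0.0003 turn err [-0.0035 -0.0009 -0.0006]
```

>>> arm_command(series=[{"x": 0.0004, "y": 0, "z": 0, "ax": 0, "ay": 0, "az": 0, "grip": 0.0}, {"x": 0.0008, "y": 0, "z": 0, "ax": 0, "ay": 0, "az": 0, "grip": 0.0}, {"x": 0.0008, "y": 0, "z": 0, "ax": 0, "ay": 0, "az": 0, "grip": 0.0}])

```text
clock: 22.4
eef_pos: [0.5625, -0.1607, 0.0583]
tool_rot: [-2.0, -2.42, 0.004]
ft_force: [2.0, -5.6, -1.2]
width: 0.005
grip_force: 3.0
```

```bash
python3 -c "from h import *;st()"
```

```text
clk 22.4 board-frame TCP [ 0.5218 -0.2643  0.0583] F [ 0.93 -5.88 -1.22] w 0.0005 turn err [-0.0034  0.0001 -0.001 ]
```

The stop has stalled with the force rising to about 6 N, and the position matches the prediction (-0.2643 against -0.2641). That's a light pinch. Backing off and checking by measurement.

>>> arm_command(series=[{"x": -0.001, "y": 0, "z": 0, "ax": 0, "ay": 0, "az": 0, "grip": 0.0}, {"x": -0.004, "y": 0, "z": 0, "ax": 0, "ay": 0, "az": 0, "grip": 0.0}, {"x": -0.015, "y": 0, "z": 0, "ax": 0, "ay": 0, "az": 0, "grip": 0.0}, {"x": -0.035, "y": 0, "z": 0, "ax": 0, "ay": 0, "az": 0, "grip": 0.0}, {"x": -0.07, "y": 0, "z": -0.04, "ax": 0, "ay": 0, "az": 0, "grip": 0.0}, {"x": -0.1, "y": -0.04, "z": -0.09, "ax": 0, "ay": 0, "az": 0, "grip": 0.0}, {"x": -0.1, "y": -0.07, "z": -0.12, "ax": 0, "ay": 0, "az": 0, "grip": 0.0}, {"x": -0.1, "y": -0.07, "z": -0.12, "ax": 0, "ay": 0, "az": 0, "grip": 0.0}, {"x": -0.1, "y": -0.07, "z": -0.12, "ax": 0, "ay": 0, "az": 0, "grip": 0.0}])

```text
clock: 23.52
eef_pos: [0.5128, -0.271, 0.1778]
tool_rot: [-1.998, -2.419, 0.002]
ft_force: [0.2, -0.5, 0.7]
width: 0.006
grip_force: 0.0
```

Run:
```python
from h import *
st(); I=info("wrist"); w=arm.camera("wrist"); cv2.imwrite("pics/f.png",w[:,:,::-1]); g=cv2.cvtColor(w,cv2.COLOR_RGB2GRAY)
B=Ro.from_euler('z',.1905).as_matrix()
for x,z,n in((.463,.030,"bar tips beside block"),(.4672,.064,"block top")):
    x0=.4545 if z==.03 else x
    print(n)
    for y in np.arange(-.246,-.188,.002):
        u,v=proj(I,B@np.array([x0,y,z])); print(f"{y:.3f}",(round(u),round(v)),w[int(round(v)),int(round(u))].tolist(),end="; ")
    print()
m=cv2.inRange(cv2.cvtColor(w,cv2.COLOR_RGB2HSV),(17,110,50),(32,255,255))
u,v=proj(I,B@np.array([.4672,-.2151,.064])); n,L,s,c=cv2.connectedComponentsWithStats(m); 
for a,b in zip(s[1:],c[1:]):
    if a[4]>40 and np.hypot(*(b-[u,v]))<40: print("brass",a,b,"expected",u,v)
```

```text
clk 23.525 board-frame TCP [ 0.4522 -0.3632  0.1778] F [ 0.09 -0.55  0.75] w 0.0006 turn err [-0.0037 -0.0028 -0.0005]
bar tips beside block
-0.246 (260, 73) [222, 175, 117]; -0.244 (260, 71) [223, 175, 117]; -0.242 (260, 69) [218, 170, 114]; -0.240 (260, 67) [165, 126, 83]; -0.238 (260, 65) [112, 86, 61]; -0.236 (260, 63) [98, 90, 86]; -0.234 (260, 61) [207, 202, 197]; -0.232 (260, 58) [224, 225, 221]; -0.230 (260, 56) [223, 226, 222]; -0.228 (260, 54) [213, 214, 210]; -0.226 (260, 52) [143, 136, 132]; -0.224 (260, 50) [121, 105, 88]; -0.222 (260, 48) [118, 90, 58]; -0.220 (260, 46) [117, 88, 57]; -0.218 (260, 44) [117, 87, 57]; -0.216 (260, 42) [118, 87, 56]; -0.214 (260, 40) [117, 88, 57]; -0.212 (260, 37) [103, 78, 54]; -0.210 (260, 35) [69, 60, 54]; -0.208 (260, 33) [111, 104, 98]; -0.206 (260, 31) [206, 201, 195]; -0.204 (260, 29) [215, 215, 209]; -0.202 (260, 27) [217, 218, 213]; -0.200 (260, 24) [220, 220, 215]; -0.198 (260, 22) [220, 218, 213]; -0.196 (260, 20) [210, 191, 170]; -0.194 (260, 18) [211, 166, 113]; -0.192 (260, 15) [211, 165, 110]; -0.190 (260, 13) [210, 165, 11
[... 363 characters left out ...]
59, 42, 17]; -0.224 (274, 43) [85, 60, 23]; -0.222 (274, 40) [226, 184, 71]; -0.220 (274, 38) [226, 183, 70]; -0.218 (274, 35) [111, 95, 73]; -0.216 (274, 33) [86, 82, 83]; -0.214 (274, 31) [89, 85, 84]; -0.212 (274, 28) [215, 171, 70]; -0.210 (274, 26) [227, 182, 69]; -0.208 (274, 23) [205, 181, 148]; -0.206 (275, 21) [220, 213, 206]; -0.204 (275, 18) [200, 157, 106]; -0.202 (275, 16) [199, 155, 103]; -0.200 (275, 13) [199, 155, 102]; -0.198 (275, 11) [199, 154, 102]; -0.196 (275, 8) [199, 155, 103]; -0.194 (275, 6) [198, 153, 102]; -0.192 (275, 3) [197, 151, 101]; -0.190 (275, 0) [198, 152, 102]; 
brass [261  24  28  26 625] [274.2736  36.3392] expected 274.33023047289396 31.91202893734132
```

The numbers agree: block top from -0.2235 to -0.208 (upright), fence face at -0.207, and red face at about -0.2235. Nothing is touching the robot, so I'm handing in.

```bash
python3 -c "
from workcell import arm
print(arm.sign_off())"
```

```text
the job is handed in; nothing more can be done
None
```

The brass block stands upright on the board, lightly pinched between the grey-knobbed stop and the red stop (both contacts felt, at most about 6 N), and the job was handed in after 23.5 s with the arm clear; the tape measure and other blocks were left alone, though I took no final picture of the rack.

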